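# Set and lock an iris damper ring

## Task

Preset the iris air damper on the grey board: push the red lever round its arc by its upright red peg until it points at the centre of the green dot (not the yellow one). Only then push the black cam lever by its knob, counterclockwise seen from above, all the way to its stop, so that the setting is locked. Only push with the outside of the fingers: do not take the peg or the knob between the fingers, and do not lift or shift any of the loose things around.

Things in the scene. Friction and masses are not known exactly. Their poses are not given: they have to be found in the camera images.
- board: grey square board 290 x 290 x 12 mm fixed to the bench, with a low round steel iris damper (radius 86 mm; collar of radius 64 mm, top 63 mm above the bench). Origin: on the ring axis at bench height; -x points to the board's front. It reaches 185 mm to -x, 105 mm to +x, 145 mm to either side. Black scale ticks every 5 degrees at radius 118 to 130 mm
- ring_axis (a point): point on the ring's turning axis (vertical), 54 mm above the bench; its +x points outward along the lever and turns with it
- lever_peg (a point): upright red round peg, 16 mm in diameter, 46 mm high, fixed on the lever; origin: centre of its foot, 100 mm from the ring axis, 54 mm above the bench (top at 100 mm). The red lever under it is a bar 18 mm wide from radius 83 mm to a pointed tip at 125 mm, its top 54 mm above the bench. Lever line: from the axis through the peg
- ring (a joint): turn of the damper ring with its lever, rad: 0 = lever points to the board's front (-x of the board), grows counterclockwise seen from above, stops at -1.05 and +1.05. Stiff friction, about 2.2 N at the peg to move it; it stays where it is left. The iris leaves in the bore follow it
- dot_green: green dot, a disc 20 mm in diameter and 3 mm thick fixed on the board outside the scale, 140 to 195 mm from the ring axis; origin: centre of its underside, 12 mm above the bench. It marks the wanted setting
- dot_yellow: yellow dot, the same disc on the other side of the board's middle line (which colour is on which side changes); an old setting, not wanted
- cam_axis (a point): point on the vertical pivot of the black cam lever, 42 mm above the bench, 115 mm to the right (-y) of the ring axis in the board's frame; its +x points outward along the handle
- cam_knob (a point): upright black round knob, about 16 mm in diameter and 50 mm high, at the end of the cam handle; origin: centre of its foot, 72 mm from the cam pivot and 42 mm above the bench (top 92 mm above the bench). The handle under it is a bar 14 mm wide, its top 42 mm above the bench
- cam (a joint): turn of the black cam lever, rad: 0 = open, handle points to the board's front right (-x -y); grows counterclockwise seen from above, the knob moving outward and away from the robot; 1.571 = stop, locked, handle points to the rear right (+x -y). About 1.7 N at the knob moves it; it stays where it is left and does not move the ring
- nut: loose dark steel nut, 34 mm across, 16 mm high, lying on the board left of the housing; origin: centre of its underside. Leave alone
- pliers: loose pliers with blue handles, 177 x 58 x 14 mm, lying left of the board; origin: centre of the underside. Leave alone
- screwdriver: loose screwdriver with yellow handle, 230 x 27 x 26 mm, lying right of the board; origin: centre of the underside. Leave alone
- tape: loose roll of black tape, 92 mm in diameter, 19 mm high, lying left of the board; origin: centre of the underside. Leave alone

How it is judged:
On the way, in this order (a step that is already met when the one before it is completed fails the run):
1. the lever points at the green dot while the cam is still open (y of dot_green in the frame of ring_axis between -0.008 and 0.008 m and not (value of joint cam above 0.8 rad)), for 0.2 s.
2. the cam lever is at its stop (value of joint cam above 1.42 rad), for 0.2 s.
At the end, for the whole second after the job is handed in: the lever's centre line, drawn out, passes within 8 mm of the green dot's centre, the ring is at rest, the cam lever is within 0.15 rad of its stop, and the loose things are within 20 mm of where they stood (y of dot_green in the frame of ring_axis between -0.008 and 0.008 m and value of joint cam above 1.42 rad and velocity of joint ring between -0.03 and 0.03 rad/s and distance of each of nut, pliers, screwdriver, tape from where it was at the start of the episode below 0.02 m); the robot touches nothing.
It fails at once if the cam lever is swung past half way while the lever does not point at the green dot (more than 12 mm off) (value of joint cam above 0.8 rad and not (y of dot_green in the frame of ring_axis between -0.012 and 0.012 m)).
It fails at once if the lever peg is taken between the fingers (horizontal distance between the grasp point and lever_peg below 0.01 m and height (world z) of the grasp point below 0.1 m).
It fails at once if the cam knob is taken between the fingers (horizontal distance between the grasp point and cam_knob below 0.01 m and height (world z) of the grasp point below 0.092 m).
It fails at once if a loose thing (nut, pliers, screwdriver, tape) is lifted or shifted by more than 20 mm (distance of any of nut, pliers, screwdriver, tape from where it was at the start of the episode above 0.02 m).
It also fails if it takes over 58 s, if anything falls off the work surface, if the arm or the gripper's body presses on something with over 40 N, if the wrist force passes 120 N, or if a joint passes its speed limit or range.

## Robot

A 6-joint arm with a two-finger parallel gripper is mounted at the origin on a cart in front of the work surface, level with it; the furniture and walls round the work are solid. World frame = base frame: x ahead of the robot, y to its left, z up, the work surface at z = 0. Lengths are in m, angles in rad, forces in N, time in s.
With the tool pointing down it reaches from about 0.325 to 0.9 m from the base axis. Payload 3.5 kg.
Tool frame: the origin (TCP) lies at the very end of the fingers, on their centre line; the grasp point (between the pads) lies 19 mm behind it; z points along the fingers, y is the direction in which the jaws open and shut (so a half turn about z gives the same grasp; the last joint's range is limited). The gripper opens to 85 mm and grips with 20 to 120 N. Pads are 22 mm wide; open, the fingers measure 114 mm over their backs; the gripper's body (76 mm by 85 mm) begins 54 mm behind the grasp point. The pads swing forward as they close: fully open they stand 13 mm farther back than shut.
Start: joints at [-1.412, 0.276, -0.026, 1.268, 0, 1.467], TCP at [0.162, -0.604, 0.231] pointing down, gripper open.
Joint ranges: [-3.12, 3.12], [-0.85, 1.88], [-1.08, 1.24], [-1.95, 2.15], [-1.57, 1.53], [-3.14, 3.14]. Speed limits (rad/s): [2.57, 2.57, 3.14, 3.14, 3.14, 3.14].

## Interface

Orientations are given as [roll, pitch, yaw] about the fixed x, y, z axes, in that order (R = Rz(yaw) Ry(pitch) Rx(roll)).
In Python, from cell import r, viewer, workorder gives the robot as it stands.
- The arm moves only by the shell command python3 -m creep 'ROWS'. ROWS is text: rows parted by semicolons, each of 5 numbers parted by spaces: the closure, from -1 (fully open) to 1 (shut), so that 0 is half open, then the shift along the world's x, y, z as a fraction of full scale, then the turn about the world's z as a fraction of full scale. A call has 1 to 5 rows; each row is the pose to reach, as a shift and turn from the pose measured when the call began, turning the shorter way round; what a row does not reach only later rows make up. Full scale, the value 1, is 0.15 m for a shift and 180 degrees for a turn. A row lasts 1/8 s, in which the tool goes at most 62.5 mm and 10.7 degrees, less where a joint would pass 70% of its speed; a pose out of reach is approached as far as the arm can. A call with a number of a shift or a turn outside -1 to 1 is refused whole. A call with a gripper value outside its range is refused whole. The fingers move at their own pace and stop on an object; the grip force is fixed at half the most. Time passes only in rows, so rows that repeat a pose let the fingers close. It gives the time, the measured TCP pose, the force and the opening at its end, in the units of the state.
- r.sense(): the state, without advancing time (a new reading comes with each control period).
- viewer.snapshot(name): name is "scene" or "top" or "wrist"; returns (picture, depth): 480x640x3 uint8, blue, green, red; 480x640 float32, m along the optical axis (not along the pixel's ray), 0 where there is no reading.
- viewer.get_calibration(name): a dict with "vfov" (degrees; the focal length in pixels is half the picture's height over the tangent of half this angle, whatever the lens; pixels are square), "cx", "cy" (the principal point, pixels), "rvec" (rotation vector, rad) and "tvec" (3), from world to camera coordinates, as OpenCV has them; the wrist camera has in their place "mount" (4x4, takes a point from camera to tool coordinates, whose origin is the TCP and whose axes are the flange's). Camera axes: x right, y down, z forward; pixel columns grow to the right and rows downward; lengths in m; the calibration is good to about 2 mm. A picture is of the moment at which its call begins: read the wrist's pose just before it. get_calibration takes no time and is no camera call.
- workorder.hand_in(): hands the job in, once; it reports no verdict.
The state is a dict: "time": time; "joints": joint angles; "dq": joint speeds; "effort": joint torques, N m; "tool_pos": TCP position; "eef_rot": TCP orientation; "wrist_force": force on the tool from outside, world axes, zero at the start; "ft_torque": the same for the moment, N m; "finger_gap": opening from 0.0 (shut) to 1.0 (fully open).
Only numpy, scipy, OpenCV 4.12 (cv2) and the standard library are available. Lean on these libraries where they do the work, as an engineer would, in place of code of your own. Each camera call takes 0.05 s, during which the arm holds its last target. There are 200 camera calls.

## Working session

There is one attempt and no reset: what is moved stays moved. The work goes in short steps, Python scripts to look and compute and a shell command to move; the robot and the scene stay as the last step left them, time stands still between calls to the robot, and variables do not carry over. Pictures are saved under pics/ and viewed, about 8 in all and at most 12, crops included, and the job is handed in when it is done.

```bash
ls; mkdir -p pics
cat > h.py <<'E'
import numpy as np, cv2
from cell import r, viewer, workorder
def cam(n):
    c=viewer.get_calibration(n); f=240/np.tan(np.radians(c['vfov'])/2)
    R,_=cv2.Rodrigues(np.array(c['rvec'],float)); return f,c['cx'],c['cy'],R,np.array(c['tvec'],float).ravel()
def ray(n,u,v,z):
    f,cx,cy,R,t=cam(n); d=R.T@np.array([(u-cx)/f,(v-cy)/f,1]); o=-R.T@t
    return o+d*(z-o[2])/d[2]
def pix(n,p):
    f,cx,cy,R,t=cam(n); q=R@np.array(p)+t; return q[0]/q[2]*f+cx,q[1]/q[2]*f+cy
E
python3 - <<'E'
from h import *
s=r.sense();print(s['time'],s['tool_pos'],s['eef_rot'],s['finger_gap'])
for n in('top','scene'):
    im,d=viewer.snapshot(n);cv2.imwrite(f'pics/{n}0.png',im);np.save(f'{n}0.npy',d);print(viewer.get_calibration(n))
E
```

```text
pics
0.0 [ 0.16163707 -0.6029457   0.23014263] [-3.13938840e+00 -2.20418252e-04  2.61792022e-01] 1.002783279819605
{'vfov': 48.25635848043787, 'cx': 316.41381346664525, 'cy': 239.7127825199458, 'rvec': array([ 2.12053379, -2.10774752,  0.19639526]), 'tvec': array([-0.01540795,  0.52765729,  1.43394685])}
{'vfov': 42.100048894187765, 'cx': 310.7389847706975, 'cy': 226.21566781567248, 'rvec': array([ 0.93010737, -2.57309026,  0.98178444]), 'tvec': array([0.40128925, 0.31099619, 1.57174067])}
```

View pics/top0.png

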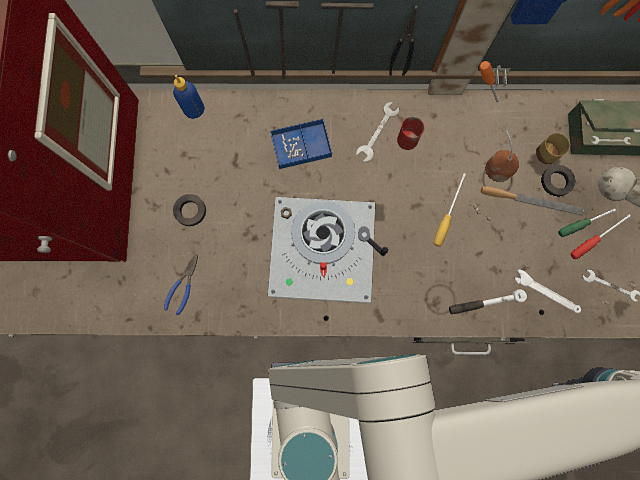

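View pics/scene0.png

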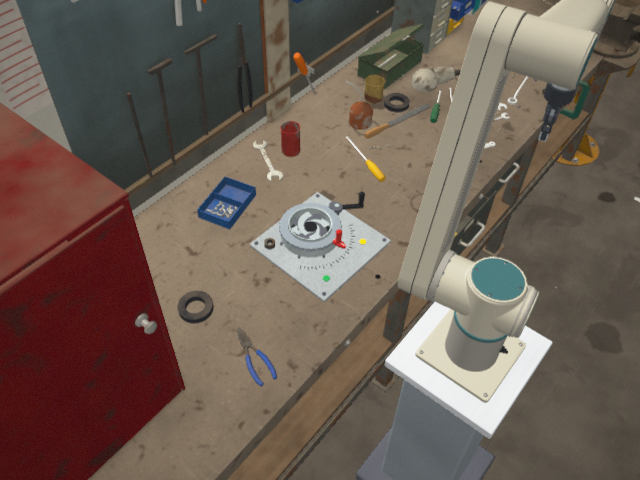

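The top view shows the board around (323,250), red peg near (323,268), green dot at (290,282) on the left, yellow dot at (350,282), and cam handle from (364,235) to its knob at (384,251). Next I measure these.

```bash
cat > m.py <<'E'
from h import *
def mask(im,c):
    h=cv2.cvtColor(im,cv2.COLOR_BGR2HSV);H,S,V=cv2.split(h)
    return {'g':(H>45)&(H<80)&(S>120)&(V>80),'y':(H>22)&(H<35)&(S>140)&(V>120),'r':((H<6)|(H>174))&(S>150)&(V>90)}[c]
def cen(m,box):
    k=np.zeros_like(m);a,b,c,d=box;k[b:d,a:c]=m[b:d,a:c];v,u=np.nonzero(k);return u.mean(),v.mean(),len(u),(u.min(),u.max(),v.min(),v.max())
E
python3 - <<'E'
from m import *
im=cv2.imread('pics/top0.png');d=np.load('top0.npy');B=(265,255,380,300)
for c,z in(('g',.015),('y',.015)):
    u,v,n,b=cen(mask(im,c),B);print(c,u,v,n,ray('top',u,v,z))
im2=cv2.imread('pics/scene0.png')
u,v,n,b=cen(mask(im2,'g'),(300,220,400,300));print('scene g',ray('scene',u,v,.015))
u,v,n,b=cen(mask(im2,'y'),(340,220,400,260));print('scene y',ray('scene',u,v,.015))
u,v,n,b=cen(mask(im,'r'),(300,250,350,290));print('r',u,v,n,b)
# board corners
h=cv2.cvtColor(im,cv2.COLOR_BGR2HSV)
for (u,v) in((277,197),(376,202),(269,296),(370,302)): print('corner',ray('top',u,v,.012))
print('collar',ray('top',323,231,.063),'knob',ray('top',384,250,.092),'camax',ray('top',364,235,.045))
x=cv2.resize(im[185:310,260:400],None,fx=5.5,fy=5.5,interpolation=cv2.INTER_CUBIC)[:600];cv2.imwrite('pics/crop.png',x)
E
```

```text
g 288.5 281.5 32 [0.41530342 0.06552647 0.015     ]
y 349.2758620689655 281.41379310344826 29 [ 0.41654164 -0.10458205  0.015     ]
scene g [0.41279834 0.06592339 0.015     ]
scene y [ 0.41436851 -0.10377851  0.015     ]
r 323.1666666666667 268.2 60 (np.int64(320), np.int64(326), np.int64(263), np.int64(276))
corner [0.66109196 0.10323627 0.012     ]
corner [ 0.64737785 -0.18292549  0.012     ]
corner [0.37469379 0.11949897 0.012     ]
corner [ 0.35975012 -0.16206061  0.012     ]
collar [ 0.55009699 -0.03034484  0.063     ] knob [ 0.49255067 -0.19414824  0.092     ] camax [ 0.54312545 -0.14470947  0.045     ]
```

View pics/crop.png

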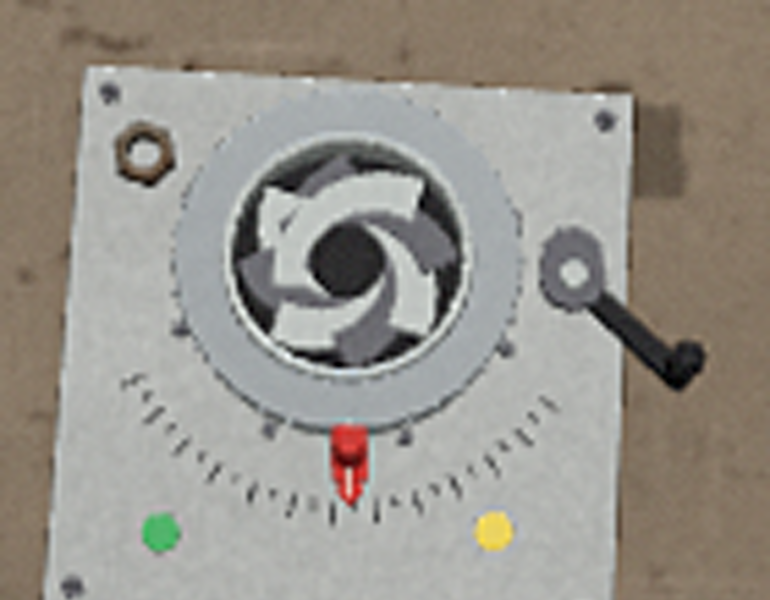

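Geometry agrees: axis is about (.550,-.031), board yaw about -3°, and the green dot (.414,.066) is 167 mm from the axis. The cam pivot to knob distance comes out at 70 mm against 72 given. I move to the -y side of the peg with fingers shut.

```bash
python3 -m creep '1 .48 .87 0 .08; 1 .48 .87 0 .08; 1 .48 .87 0 .08; 1 .48 .87 0 .08'; python3 -m creep '1 .48 .87 0 .08; 1 .48 .87 0 .08; 1 .48 .87 0 .08; 1 .48 .87 0 .08'
python3 -m creep '1 .48 .87 0 .08; 1 .48 .87 0 .08; 1 .48 .87 0 .08; 1 .48 .87 0 .08'
```

```text
time: 0.6
tool_pos: [0.2342, -0.4712, 0.2301]
eef_rot: [-3.139, 0.0, 0.515]
wrist_force: [-0.8, -0.5, -0.2]
finger_gap: 0.146
time: 1.1
tool_pos: [0.3067, -0.3409, 0.2302]
eef_rot: [-3.14, 0.001, 0.768]
wrist_force: [0.6, -0.8, -0.2]
finger_gap: 0.002
time: 1.6
tool_pos: [0.3795, -0.2114, 0.2304]
eef_rot: [-3.141, 0.002, 1.02]
wrist_force: [-0.1, 0.2, 0.5]
finger_gap: -0.0
```

```bash
python3 -m creep '1 .46 .84 -.2 .08; 1 .46 .84 -.2 .08; 1 .46 .84 -.2 .08; 1 .46 .84 -.2 .08'
cat >> h.py <<'E'
from scipy.spatial.transform import Rotation as Ro
def wcam(s):
    c=viewer.get_calibration('wrist');f=240/np.tan(np.radians(c['vfov'])/2)
    T=np.eye(4);T[:3,:3]=Ro.from_euler('xyz',s['eef_rot']).as_matrix();T[:3,3]=s['tool_pos'];return f,c['cx'],c['cy'],T@np.array(c['mount'])
def wray(s,u,v,z):
    f,cx,cy,T=wcam(s);d=T[:3,:3]@np.array([(u-cx)/f,(v-cy)/f,1]);o=T[:3,3];return o+d*(z-o[2])/d[2]
def wpix(s,p):
    f,cx,cy,T=wcam(s);q=np.linalg.inv(T)@np.append(p,1);return q[0]/q[2]*f+cx,q[1]/q[2]*f+cy
E
python3 - <<'E'
from h import *
s=r.sense();im,d=viewer.snapshot('wrist');cv2.imwrite('pics/w1.png',im);import pickle;pickle.dump(s,open('w1.pkl','wb'))
for n,p in dict(peg=[.45,-.033,.1],green=[.414,.0657,.015],axis=[.55,-.031,.063],knob=[.4925,-.194,.092]).items():print(n,wpix(s,p))
E
```

```text
time: 2.1
tool_pos: [0.4493, -0.0865, 0.2]
eef_rot: [-3.141, 0.003, 1.272]
wrist_force: [1.1, 1.2, -0.2]
finger_gap: -0.0
peg (np.float64(295.0474324832824), np.float64(168.5010208457159))
green (np.float64(226.85469965418082), np.float64(60.303954147204536))
axis (np.float64(417.95961986094926), np.float64(122.53721951473293))
knob (np.float64(401.22523134960863), np.float64(333.2035430547055))
```

View pics/w1.png

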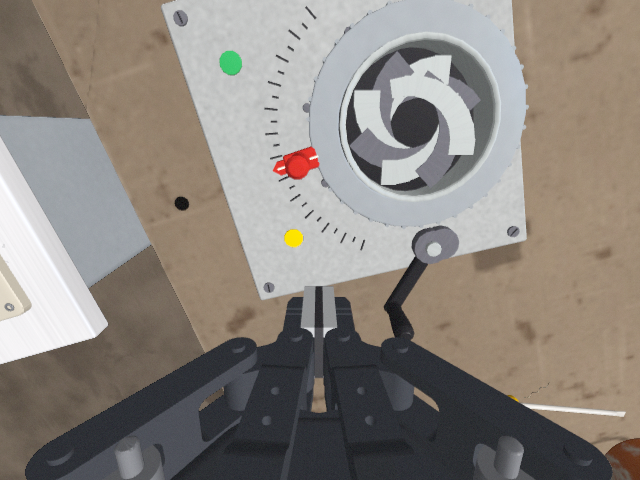

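The wrist view shows the shut fingertips at (318,300), peg top (298,166), green dot (231,63), collar centre ≈(418,120) and knob at (401,328), all within a few pixels of my predictions. I refine from this image.

Run:
```python
from m import *; import pickle
s=pickle.load(open('w1.pkl','rb'));im=cv2.imread('pics/w1.png')
u,v,n,b=cen(mask(im,'g'),(200,30,260,90));g=wray(s,u,v,.015);print('g',u,v,n,g)
gr=cv2.medianBlur(cv2.cvtColor(im,cv2.COLOR_BGR2GRAY),5)
for nm,(a,b_,c,d),lo,hi,z in(('collar',(300,0,540,240),60,100,.063),('peg',(270,140,330,200),9,18,.1)):
    k=cv2.HoughCircles(gr[b_:d,a:c],cv2.HOUGH_GRADIENT,1.5,30,param1=80,param2=15,minRadius=lo,maxRadius=hi)
    for q in k[0][:2]:print(nm,q+[a,b_,0],wray(s,q[0]+a,q[1]+b_,z),q[2])
print('tip',wray(s,274,168,.054),'knob',wray(s,401,325,.092))
ax=np.array([.55,-.0315]);w=(g[:2]-ax);print(np.linalg.norm(w),ax+.1*w/np.linalg.norm(w),np.degrees(np.arctan2(w[1],-w[0])))
```

```text
g 230.27817745803358 62.42925659472422 417 [0.41623808 0.0632563  0.015     ]
collar [420.75       116.25        78.59999847] [ 0.55305527 -0.02706885  0.063     ] 78.6
collar [393.75 140.25  81.  ] [ 0.52872703 -0.03844947  0.063     ] 81.0
peg [296.25       166.25        12.14999962] [ 0.45131459 -0.03175606  0.1       ] 12.15
tip [ 0.42851535 -0.03140765  0.054     ] knob [ 0.49413056 -0.18597655  0.092     ]
0.16392378800479693 [0.46839993 0.0263051 ] 35.31357433812237
```

```bash
python3 -m creep '1 -.02 0 -.85 0; 1 -.02 0 -.85 0; 1 -.02 0 -.85 0; 1 -.02 0 -.85 0; 1 -.02 0 -.85 0'; python3 -m creep '1 0 .1 0 0; 1 0 .2 0 0; 1 .0 .25 0 0;1 .0 .25 0 0'
```

```text
time: 2.78
tool_pos: [0.4488, -0.0886, 0.0756]
eef_rot: [3.136, 0.003, 1.269]
wrist_force: [-0.4, 0.5, -0.5]
finger_gap: 0.003
time: 3.28
tool_pos: [0.4486, -0.0501, 0.0757]
eef_rot: [3.136, 0.003, 1.271]
wrist_force: [-1.3, -0.0, -1.1]
finger_gap: 0.003
```

```bash
python3 -m creep '1 .01 .07 -.02 0; 1 .02 .14 -.02 0; 1 .04 .21 -.02 0; 1 .05 .25 -.02 0'
cat > look.py <<'E'
from m import *; import sys,pickle
s=r.sense();im,d=viewer.snapshot('wrist');cv2.imwrite(f'pics/{sys.argv[1]}.png',im)
m=mask(im,'r').astype(np.uint8);n,l,st,c=cv2.connectedComponentsWithStats(m)
for i in range(1,n):
    if st[i,4]>60:print('red',st[i],c[i],wray(s,*c[i],.1))
im,d=viewer.snapshot('top');cv2.imwrite(f'pics/{sys.argv[1]}t.png',im)
try:
    u,v,k,b=cen(mask(im,'r'),(270,230,350,300));print('top red',u,v,k,b,ray('top',u,v,.075))
except Exception as e:print(e)
print(s['time'],s['tool_pos'],s['wrist_force'])
E
python3 look.py w2
```

```text
time: 3.78
tool_pos: [0.4555, -0.0117, 0.0722]
eef_rot: [3.138, 0.003, 1.272]
wrist_force: [-2.6, -1.6, -1.0]
finger_gap: -0.002
red [ 263  230   78   80 3734] [306.43760043 264.53106588] [0.46182642 0.0186801  0.1       ]
zero-size array to reduction operation minimum which has no identity
3.775 [ 0.45546198 -0.01165555  0.07215826] [-2.60077298 -1.60017603 -0.97873052]m.py:6: RuntimeWarning: Mean of empty slice.
  k=np.zeros_like(m);a,b,c,d=box;k[b:d,a:c]=m[b:d,a:c];v,u=np.nonzero(k);return u.mean(),v.mean(),len(u),(u.min(),u.max(),v.min(),v.max())
  ret = ret.dtype.type(ret / rcount)
```

View pics/w2.png

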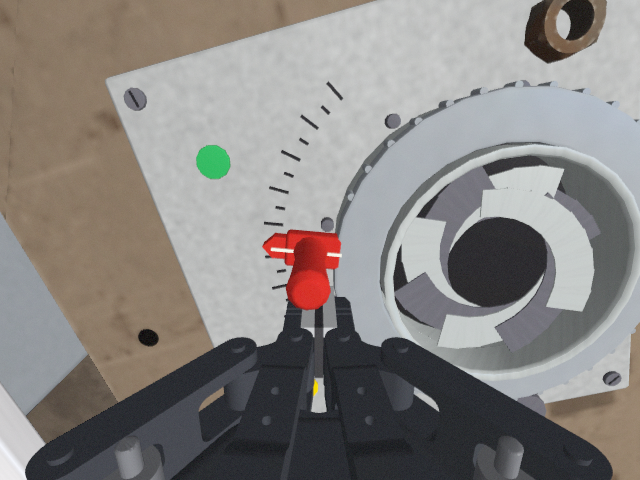

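The wrist view shows the peg against the fingertip side at (310,290), the lever tip at (264,246) and the green dot at (213,162). The lever is still short of the dot.

```bash
cat > ang.py <<'E'
from m import *
def ang(s,im,tip):
    ax=np.array([.551,-.0322]);t=wray(s,*tip,.054)[:2]
    G=mask(im,'g').astype(np.uint8);n,l,st,c=cv2.connectedComponentsWithStats(G);i=1+st[1:,4].argmax();g=wray(s,*c[i],.015)[:2]
    A=lambda p:np.degrees(np.arctan2(p[1]-ax[1],ax[0]-p[0]))
    print('tip',t,np.linalg.norm(t-ax),A(t),'green',g,np.linalg.norm(g-ax),A(g)); return t,g
if __name__=='__main__':
    s=r.sense();im=cv2.imread('pics/w2.png');ang(s,im,(263,246));print(wray(s,272,248,.054),wray(s,340,256,.054))
E
python3 ang.py
```

```text
tip [0.43769779 0.01709425] 0.12356097313662083 23.51235295739426 green [0.41733021 0.06366381] 0.1644915867788827 35.646914034030864
[0.44170354 0.01471923 0.054     ] [4.7360848e-01 2.3811246e-04 5.4000000e-02]
```

```bash
python3 -m creep '1 .02 .04 0 0; 1 .04 .08 0 0; 1 .05 .115 0 0; 1 .05 .115 0 0'
python3 look.py w3
```

```text
time: 4.38
tool_pos: [0.4651, 0.0063, 0.0727]
eef_rot: [3.135, 0.0, 1.273]
wrist_force: [-0.2, -0.0, -0.6]
finger_gap: 0.004
red [ 264  226   78   83 3717] [306.64460586 263.4613936 ] [0.47141267 0.03674474 0.1       ]
zero-size array to reduction operation minimum which has no identity
4.375 [0.46508444 0.00630873 0.07269816] [-0.17758158 -0.03410637 -0.64358029]m.py:6: RuntimeWarning: Mean of empty slice.
  k=np.zeros_like(m);a,b,c,d=box;k[b:d,a:c]=m[b:d,a:c];v,u=np.nonzero(k);return u.mean(),v.mean(),len(u),(u.min(),u.max(),v.min(),v.max())
  ret = ret.dtype.type(ret / rcount)
```

Run:
```python
from ang import *
s=r.sense();im=cv2.imread('pics/w3.png')
m=mask(im,'r').astype(np.uint8);n,l,st,c=cv2.connectedComponentsWithStats(m);i=1+st[1:,4].argmax()
v,u=np.nonzero(l==i);k=u.argmin();tip=(u[k],v[u==u.min()].mean());print(tip)
ang(s,im,tip)
m2=mask(cv2.imread('pics/w2.png'),'r');v,u=np.nonzero(m2);print(u.min(),v[u==u.min()])
cv2.imwrite('pics/w3c.png',cv2.resize(im[100:350,150:450],None,fx=2,fy=2))
```

```text
(np.int64(264), np.float64(237.0))
tip [0.44801716 0.03916504] 0.12529339301952747 34.72118170623145 green [0.41590643 0.06354321] 0.16558090063630967 35.325877497982944
263 [245 246 247]
```

View pics/w3c.png

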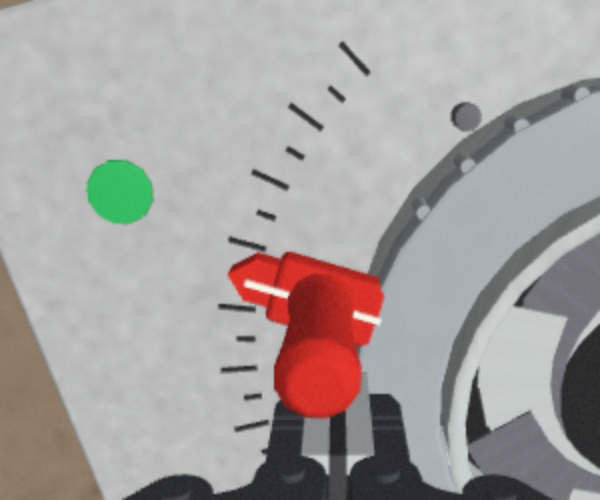

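The crop shows the lever's white line running from (247,285) to (380,322), green dot at (120,192), and tip-based error of about 0.7°. I back off, rise and check the whole view.

```bash
python3 -m creep '1 -.06 -.2 0 0; 1 -.1 -.33 .2 0; 1 -.1 -.33 .6 0; 1 -.1 -.5 .85 0; 1 -.1 -.5 .85 0'
python3 look.py w4 2>/dev/null
python3 - <<'E'
from ang import *
s=r.sense();im=cv2.imread('pics/w4.png')
gr=cv2.medianBlur(cv2.cvtColor(im,cv2.COLOR_BGR2GRAY),5)
a=np.array(wpix(s,[.551,-.032,.063]));x,y=np.maximum((a-130).astype(int),0)
k=cv2.HoughCircles(gr[y:y+260,x:x+260],cv2.HOUGH_GRADIENT,1.5,30,param1=80,param2=15,minRadius=60,maxRadius=100)
print(a,[wray(s,q[0]+x,q[1]+y,.063) for q in k[0][:1]])
R=cv2.inRange(im,np.array([0,0,110]),np.array([70,70,255]))
n,l,st,c=cv2.connectedComponentsWithStats(R);i=1+st[1:,4].argmax();print(st[i]);v,u=np.nonzero(l==i);k=u.argmin();ang(s,im,(u[k],v[u==u.min()].mean()))
x,y=st[i,:2]-60;cv2.imwrite('pics/w4c.png',cv2.resize(im[max(y,0):y+200,max(x,0):x+260],None,fx=3,fy=3))
print(max(x,0),max(y,0))
E
```

```text
time: 5.1
tool_pos: [0.4533, -0.0704, 0.2044]
eef_rot: [3.126, -0.001, 1.271]
wrist_force: [-0.4, 0.5, -0.9]
finger_gap: -0.001
red [268  91  48  32 897] [293.61092531 104.88963211] [0.46803922 0.02356967 0.1       ]
top red 300.9622641509434 261.0 53 (np.int64(297), np.int64(306), np.int64(256), np.int64(268)) [0.46415228 0.02895608 0.075     ]
5.1 [ 0.4532519  -0.07042805  0.20443105] [-0.41184358  0.49976234 -0.86328489]
[421.33781483 146.71271858] [array([ 0.54117594, -0.02940274,  0.063     ])]
[268  91  48  32 873]
tip [0.44442534 0.04054576] 0.1290352759710765 34.31667422162855 green [0.41171191 0.06509459] 0.16990412236536495 34.93481407892286
208 31
```

View pics/w4c.png

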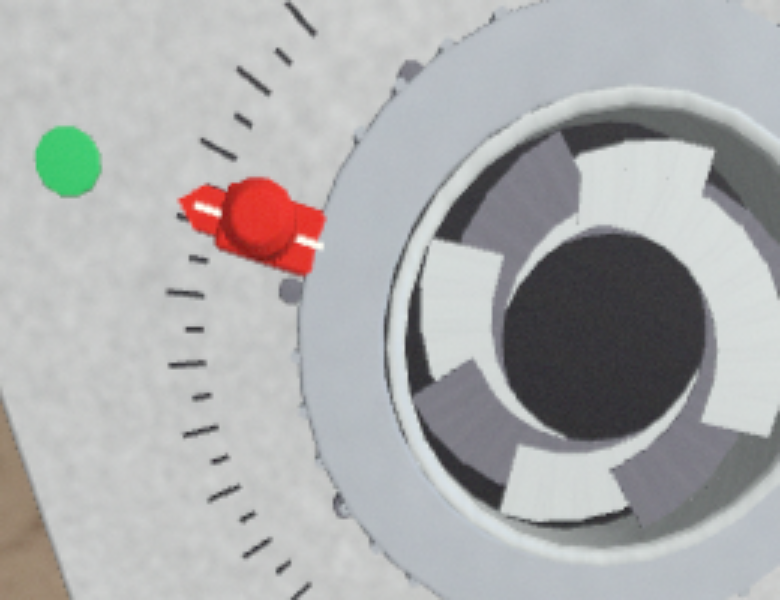

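The lever line, drawn on, meets the green dot within about 2 mm, which is inside tolerance. Next is the cam, approached from its inner front side.

```bash
python3 -m creep '1 .04 -.58 0 -.17; 1 .04 -.58 0 -.17; 1 .04 -.58 0 -.17; 1 .04 -.58 0 -.17; 1 .04 -.58 0 -.17'
python3 - <<'E'
from h import *
s=r.sense();im,d=viewer.snapshot('wrist');cv2.imwrite('pics/w5.png',im);print(s['tool_pos'],s['eef_rot'])
import pickle;pickle.dump(s,open('w5.pkl','wb'));print(wpix(s,[.491,-.194,.092]),wpix(s,[.544,-.147,.045]))
E
```

```text
time: 5.82
tool_pos: [0.4552, -0.1546, 0.1992]
eef_rot: [3.137, -0.001, 0.741]
wrist_force: [-0.4, 0.0, 0.7]
finger_gap: 0.003
[ 0.45520728 -0.15463601  0.19919907] [ 3.13694592e+00 -5.79513586e-04  7.41132414e-01]
(np.float64(383.9481500580519), np.float64(235.7526344703402)) (np.float64(379.68042636850504), np.float64(139.55482348986573))
```

View pics/w5.png

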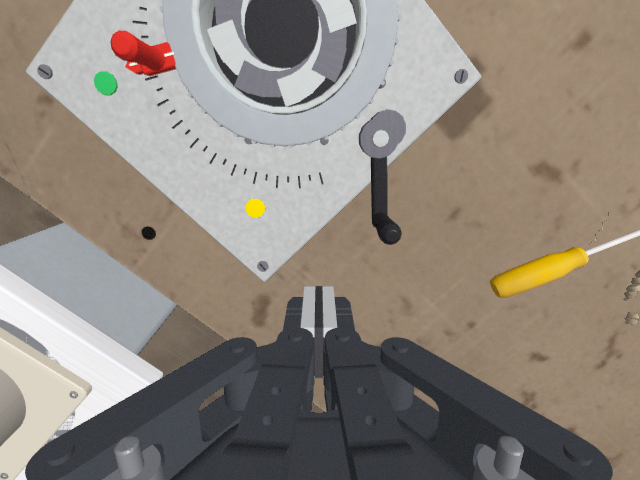

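The wrist view shows the knob top at (390,232), within 6 px of the prediction. I descend and compute arc waypoints.

```bash
python3 -m creep '1 0 0 -.88 0; 1 0 0 -.88 0; 1 0 0 -.88 0; 1 0 0 -.88 0; 1 0 0 -.88 0'
python3 - <<'E'
from h import *
P=np.array([.5445,-.1475])
for a in (0,10,20,30,40,50,60,70,80,86,90):
    f=np.radians(221.7+a);u=np.array([np.cos(f),np.sin(f)]);t=np.array([-u[1],u[0]]);print(a,P+.072*u-.0225*t,(f-np.pi).round(3))
E
```

```text
time: 6.5
tool_pos: [0.4579, -0.1559, 0.0702]
eef_rot: [3.131, -0.003, 0.741]
wrist_force: [0.5, -0.1, 1.1]
finger_gap: 0.0
0 [ 0.47577437 -0.17859723] 0.728
10 [ 0.48221844 -0.19005887] 0.902
20 [ 0.49055491 -0.20022738] 1.077
30 [ 0.50053047 -0.2087938 ] 1.251
40 [ 0.51184202 -0.21549784] 1.426
50 [ 0.52414587 -0.2201358 ] 1.6
60 [ 0.53706817 -0.22256676] 1.775
70 [ 0.55021628 -0.22271685] 1.95
80 [ 0.56319071 -0.22058151] 2.124
86 [ 0.57072742 -0.21822745] 2.229
90 [ 0.57559723 -0.21622563] 2.299
```

```bash
python3 -m creep '1 .06 -.08 0 0; 1 .12 -.15 0 0; 1 .162 -.228 0 .051; 1 .218 -.295 0 .107; 1 .218 -.295 0 .107'
```

```text
time: 7.12
tool_pos: [0.4921, -0.2017, 0.0707]
eef_rot: [3.129, -0.002, 1.074]
wrist_force: [-0.4, 0.5, 0.2]
finger_gap: 0.0
```

```bash
python3 -m creep '1 .056 -.047 0 .056; 1 .132 -.092 0 .112; 1 .214 -.123 0 .167; 1 .214 -.123 0 .167'
python3 - <<'E'
from h import *
im,d=viewer.snapshot('wrist');cv2.imwrite('pics/w6.png',im)
E
```

```text
time: 7.62
tool_pos: [0.5249, -0.2207, 0.0708]
eef_rot: [3.129, -0.002, 1.595]
wrist_force: [-0.7, -0.0, 0.1]
finger_gap: -0.001
```

View pics/w6.png

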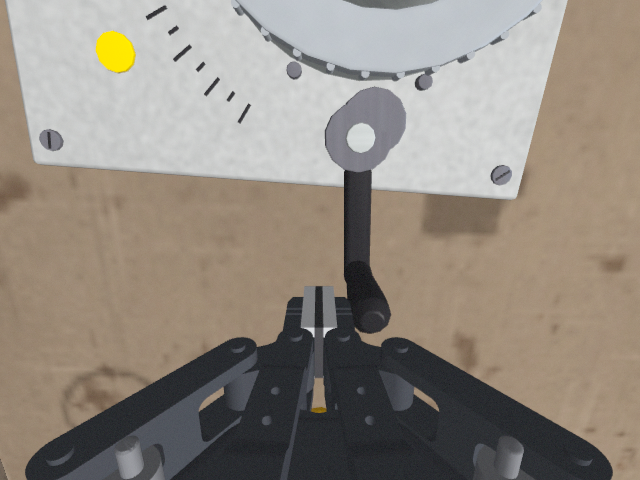

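The knob (at (370,315)) is being pushed cleanly by the finger's outer back. I continue to just short of the stop.

```bash
python3 -m creep '1 .081 -.013 0 .057; 1 .169 -.013 0 .113; 1 .255 .001 0 .168; 1 .305 .017 0 .202; 1 .305 .017 0 .202'
```

```text
time: 8.3
tool_pos: [0.5702, -0.2178, 0.0708]
eef_rot: [3.129, -0.002, 2.225]
wrist_force: [-0.5, -0.5, -0.7]
finger_gap: -0.003
```

```bash
python3 -m creep '1 .015 .012 0 .01; 1 .03 .025 0 .02; 1 .03 .025 0 .02'; python3 -m creep '1 .015 .013 0 0; 1 .015 .013 0 0'
```

```text
time: 8.68
tool_pos: [0.575, -0.2142, 0.0711]
eef_rot: [3.129, -0.001, 2.287]
wrist_force: [0.1, -2.1, 0.6]
finger_gap: -0.001
time: 8.93
tool_pos: [0.576, -0.2135, 0.0712]
eef_rot: [3.133, -0.001, 2.286]
wrist_force: [-4.3, -5.8, 2.0]
finger_gap: 0.0
```

Force rose to about 7 N, opposing the push, and the finger stalled, so the stop is reached. I back off, rise and check.

```bash
python3 -m creep '1 -.15 -.12 0 0; 1 -.25 -.2 0 0; 1 -.25 -.2 .4 0; 1 -.25 -.2 .9 0; 1 -.25 -.2 .9 0'
python3 -m creep '1 -.7 -.7 .3 0;1 -.7 -.7 .3 0;1 -.7 -.7 .3 0;1 -.7 -.7 .3 0'
python3 - <<'E'
from m import *
im,d=viewer.snapshot('top');cv2.imwrite('pics/t9.png',im);i0=cv2.imread('pics/top0.png')
print(cen(mask(im,'r'),(270,230,350,300)),cen(mask(im,'g'),(265,255,380,300))[:3], r.sense()['tool_pos'])
c=lambda i:cv2.resize(i[180:310,160:480],None,fx=2.4,fy=2.2,interpolation=cv2.INTER_CUBIC)
cv2.imwrite('pics/t9c.png',np.vstack([c(im),c(i0)]))
E
```

```text
time: 9.55
tool_pos: [0.5415, -0.2451, 0.2121]
eef_rot: [3.129, 0.009, 2.285]
wrist_force: [0.3, -0.3, 0.1]
finger_gap: -0.001
time: 10.05
tool_pos: [0.4355, -0.3513, 0.2573]
eef_rot: [3.128, 0.009, 2.282]
wrist_force: [-0.1, 0.0, 0.5]
finger_gap: -0.001
(np.float64(301.5081967213115), np.float64(261.08196721311475), 61, (np.int64(297), np.int64(307), np.int64(256), np.int64(268))) (np.float64(288.5), np.float64(281.5), 32) [ 0.43599803 -0.35014762  0.25652445]
```

View pics/t9c.png

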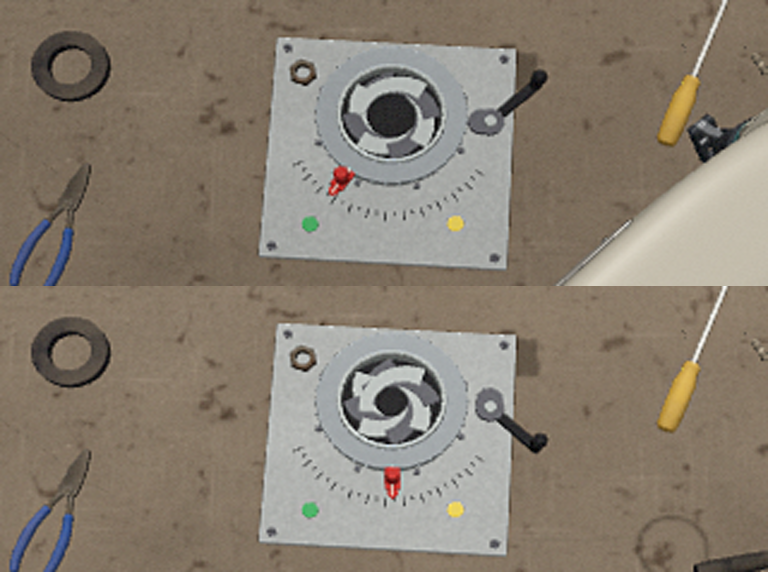

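The final view (top half) shows the lever pointing at the green dot and the cam handle swung to the rear right. The loose things in the crop sit where they did at the start (bottom half).

```bash
python3 -c "
from h import *
s=r.sense();print(s['dq'],s['time']);print(workorder.hand_in())"
```

```text
[ 0.03153214  0.00907175 -0.01121062  0.00155478  0.00199509  0.00083234] 10.1
the job is handed in; nothing more can be done
None
```

I pushed the red lever to the green dot, then swung the cam lever to its stop, and handed the job in at 10.1 s. I used only the outside of the shut fingers.

**Lever:** with the arm clear, the close wrist view put the lever line about 0.6° short of the dot's centre, or about 2 mm at the dot (8 mm allowed). After the cam push, the top view showed the red blob within half a pixel of where it was before.

**Cam:** at the end of the swing the force rose to about 7 N and the finger stalled, so I took that as the stop. The top view shows the handle turned about 90°, pointing to the rear right.

**Surroundings:** in the before-and-after top views the nut, pliers, tape and screwdriver look unmoved; I compared them by eye only. The fingers were well clear at the end, at 0.26 m height.

**Disagreements:** my ring-axis estimates scattered by a few millimetres. One collar-circle fit in the wrist view, taken while the arm was still settling, was about 10 mm off and I discarded it. The lever and dot angles agreed within 1° in both close looks after the push. In two close looks, the arm hid the peg from the top camera.

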